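# Glass brush onto the photo carriage

## Robot

A 7-joint arm with a two-finger parallel gripper is mounted at the origin on the work surface. World frame = base frame: x ahead of the robot, y to its left, z up, the work surface at z = 0. Lengths are in m, angles in rad, forces in N, time in s.
With the tool pointing down it reaches from about 0.35 to 0.9 m from the base axis. Payload 8.1 kg.
Tool frame: the origin (TCP) lies on the centre line of the jaws, within the pads' length; the fingertips stand 19 mm ahead of it and the grasp point (between the pads) is the TCP (arm.tip_reach is the distance from the TCP to the fingertips, in m); z points along the fingers, y is the line along which they close (so a half turn about z gives the same grasp; the last joint's range is limited). The gripper opens to 92 mm and grips with 3 to 60 N. Pads are 19 mm wide; open, the fingers measure 130 mm over their backs; the gripper's body (75 mm by 190 mm) begins 47 mm behind the grasp point.
Start: joints at [1.049, 0.434, 0.025, 1.573, -0.012, 1.134, -0.075], TCP at [0.254, -0.571, 0.246] pointing down, gripper open.
Joint ranges: [-2.62, 2.62], [-0.44, 2.09], [-1.27, 1.32], [0.08, 2.57], [-1.32, 4.46], [0.12, 2], [-2.74, 2.74]. Speed limits (rad/s): [2.22, 2.22, 3.01, 3.01, 3.14, 3.14, 3.14].

## Interface

Orientations are given as a rotation vector (axis times angle).
In Python, from cell import arm gives the robot as it stands.
- The arm moves only by the tool arm_command, never from a script. Its argument "targets" is a list that holds one entry, the list of rows, each a list of 6 numbers: the shift along the tool's x, y, z in m, then the turn, a rotation vector about the tool's x, y, z in rad. A call has 1 to 10 rows; each row shifts and turns the commanded pose from where the row before left it, along the tool's axes as they then stand; what a row does not reach is not made up. A row lasts 1/8 s, in which the tool goes at most 62.5 mm and 10.7 degrees, less where a joint would pass 70% of its speed; a pose out of reach is approached as far as the arm can. A call with a gripper value outside its range is refused whole. "jaw" is the finger opening in m, from 0 to 0.0918, set as the call begins (left out, the last holds). The fingers move at their own pace and stop on an object; "newtons" is the grip in N (left out, the last holds). Time passes only in rows, so rows that do not move let the fingers close. It gives the time, the measured TCP pose, the force, the opening and the grip force at its end, in the units of the state.
- arm.observe(): the state, without advancing time (a new reading comes with each control period).
- arm.get_image(name): name is "side" or "top" or "wrist"; returns a dict with "pixels" (480x640x3 uint8, red, green, blue), "z_map" (480x640 float32, m along the optical axis (not along the pixel's ray), 0 where there is no reading), "fx", "fy", "cx", "cy" (pixels), "xyz" and "rotation" of the camera in the world; the wrist camera has in their place "T_tool_cam" (4x4, takes a point from camera to tool coordinates, whose origin is the TCP and whose axes are the flange's). Camera axes: x right, y down, z forward; pixel columns grow to the right and rows downward; lengths in m; the calibration is good to about 2 mm. The wrist camera is an equidistant fisheye: a pixel r from the principal point sees the ray r / f radians off the axis. A picture is of the moment at which its call begins: read the wrist's pose just before it.
- arm.sign_off(): hands the job in; it is judged then, once.
The state is a dict: "clock": time; "joints": joint angles; "dq": joint speeds; "joint_efforts": joint torques, N m; "position": TCP position; "ee_rot": TCP orientation; "force": force on the tool from outside, world axes, zero at the start; "ft_torque": the same for the moment, N m; "width": opening from 0.0 (shut) to 1.0 (fully open); "gripper_force": force on a finger pad.
Only numpy, scipy, OpenCV 4.12 (cv2) and the standard library are available. Lean on these libraries where they do the work, as an engineer would, in place of code of your own. Each camera call takes 0.05 s, during which the arm holds its last target. There are 200 camera calls.

## Task

Pick the coral-red glass-handled brush out of the sloping display stand, gripping it only lightly (no more than 25 N) because the hollow glass cracks, and lay it down gently, without dropping or pressing it, centred in the two V-supports of the carriage, with its clear cap on the far side from the robot. Then slide the loaded carriage slowly along its rail until it clicks into the blue-marked photo station, and leave the other brushes, the compact and the bottle where they are.

Things in the scene. Friction and masses are not known exactly. Their poses are not given: they have to be found in the camera images.
- brush: The coral-red brush to move: 203 mm long, about 60 g. Origin on its axis, x along the axis toward the cap. Glass handle 14 mm diameter from x=-95 to +52; brass ferrule 16 mm diameter to +62; hard clear cap 26 mm diameter from +62 to +108 (pink hair inside). Starts in the stand, x climbing the 35 degree slope away from the robot. Any roll about its axis is fine.
- handle (a point): Middle of the coral brush's hollow glass handle, on the axis, 22 mm toward the butt from the brush's origin. The brush cracks if the finger forces on it add up to over 60 N (a 30 N squeeze by two fingers), if pressed on the carriage or stand with over 20 N, or if it drops more than about 10 mm.
- cap_end (a point): Centre of the flat end of the coral brush's cap (brush x=+108 mm).
- brush_black: Same shape of brush, black handle, brown hair, in another slot of the stand. Leave it alone. Origin and axes as for the coral brush.
- brush_green: Same shape of brush, pale green handle, cream hair, in another slot of the stand. Leave it alone. Origin and axes as for the coral brush.
- stand: Fixed white stand, origin at the centre of its foot, x away from the robot. Its board (205 x 250 mm, lip 36 mm high at the low end) climbs toward +x at 35 degrees; centre of its face 68 mm up. 3 slots at y = -75, 0, 75 mm, brushes in any order. In each, two 8 mm thick grey V-supports 45 mm up- and down-slope of the brush's origin hold the handle axis 28 mm off the board (tips 4 mm above axis).
- rail: Fixed straight rail, 400 mm along its local y, 14 mm high, origin under its middle on the table. The photo station is marked by a blue line and two 22 mm blue blocks 20 mm high at local y=+80 mm, 98 mm to either side of the rail.
- slide (a joint): Travel of the carriage along the rail's +y, in m: 0 to 0.20 (end stop). It starts at 0 to 0.04; the photo station's spring detent is at 0.16 (its spring ball pulls the carriage in from about 4 mm either side; climbing in or out takes about 5 N). Sliding friction about 1 N.
- carriage: Grey carriage plate, 150 mm (local x, across the rail) x 130 mm (along the rail), top face 30 mm above the table, carrying two white V-supports and the orange post. Origin at its middle at table level, axes as the rail's.
- cradle (a point): On the carriage: where the brush's origin should lie, on the handle axis midway between the V-supports, 28 mm above the plate. x runs along the brush, away from the robot (cap side); y along the travel. The 8 mm thick V-supports stand at x=-45 and +45 mm; mouths 28 mm wide, tips 4 mm above the axis.
- post (a point): Centre of the top of the orange post on the carriage: 18 mm diameter, 42 mm tall, its foot on the plate; stands 62 mm nearer the robot and 53 mm behind (against the travel) the cradle point. Push it or pinch it to slide the carriage.
- compact: Closed dark round powder compact lying on the table, 68 mm diameter, 19 mm high, origin under its centre. Leave it.
- bottle: Small amber bottle standing beyond the rail, 44 mm diameter, 85 mm high, origin under its centre. Leave it.
Not all that is in view belongs to the job. What is shaped like the brush but orange is not meant.

How it is judged:
On the way, in this order (a step that is already met when the one before it is completed fails the run):
1. the coral brush lies in both V-supports of the carriage, cap away from the robot, let go, while the carriage is still in the first half of its travel (under 70 mm) (x of brush in the frame of cradle between -0.02 and 0.02 m and y of brush in the frame of cradle between -0.004 and 0.004 m and z of brush in the frame of cradle between -0.004 and 0.004 m and angle between the x axis of brush and the x axis of cradle, either way round below 0.08 rad and x of cap_end in the frame of cradle above 0.05 m and contact force between the fingers and brush below 0.05 N and value of joint slide below 0.07 m), for 0.2 s.
2. the loaded carriage stands in the photo station (x of brush in the frame of cradle between -0.02 and 0.02 m and y of brush in the frame of cradle between -0.004 and 0.004 m and z of brush in the frame of cradle between -0.004 and 0.004 m and angle between the x axis of brush and the x axis of cradle, either way round below 0.08 rad and x of cap_end in the frame of cradle above 0.05 m and contact force between the fingers and brush below 0.05 N and value of joint slide between 0.156 and 0.164 m), for 0.2 s.
At the end, for the whole second after the job is handed in: Carriage at rest in the photo station (travel 160 mm within 4). Coral brush still, released, in both V-supports: origin within 20 mm of the cradle point lengthwise, 4 mm across and in height, axis within 4.5 degrees, cap far. Other brushes, compact and bottle within 15 mm of their starts (all of step 2 and linear speed of brush below 0.02 m/s and velocity of joint slide between -0.01 and 0.01 m/s and distance of each of brush_black, brush_green, compact, bottle from where it was at the start of the episode below 0.015 m); the robot touches nothing.
It fails at once if the coral brush is squeezed: the finger forces on it add up to more than 60 N (contact force between the fingers and brush above 60 N).
It fails at once if the coral brush is pressed or knocked against the carriage with more than 20 N (contact force between brush and carriage above 20 N).
It fails at once if the coral brush is pressed against the stand with more than 20 N (contact force between brush and stand above 20 N).
It fails at once if the coral brush falls or is carried along the rail faster than 0.45 m/s while nothing holds it (linear speed of brush above 0.45 m/s and contact force between the fingers and brush below 0.05 N).
It fails at once if another brush, the compact or the bottle is moved more than 15 mm (distance of any of brush_black, brush_green, compact, bottle from where it was at the start of the episode above 0.015 m).
It also fails if it takes over 51 s, if anything falls off the work surface, if the arm or the gripper's body presses on something with over 40 N, if the wrist force passes 120 N, or if a joint passes its speed limit or range.

## Working session

There is one attempt and no reset: what is moved stays moved. The work goes in short steps, Python scripts to look and compute and a tool call to move; the robot and the scene stay as the last step left them, time stands still between calls to the robot, and variables do not carry over. Pictures are saved under pics/ and viewed, at most 10 in all, crops included, and the job is handed in when it is done.

Besides the shell and the picture viewer there is one more tool, called after ">>>" as name(argument=value, ...) on one line, values as JSON. arm_command: Moves the arm, as the interface text tells. Its arguments: {"type":"object","properties":{"targets":{"type":"array","items":{"type":"array","items":{"type":"array","items":{"type":"number"}}}},"jaw":{"type":"number"},"newtons":{"type":"number"}},"required":["targets"]}

```bash
mkdir -p pics; ls
python3 - <<'E'
from cell import arm
import numpy as np,cv2
print(arm.observe())
for n in("side","top"):
    d=arm.get_image(n); cv2.imwrite(f"pics/{n}0.png",d["pixels"][:,:,::-1])
    np.savez(f"{n}0.npz",**d); print(n,d["fx"],d["cx"],d["cy"],d["xyz"],np.round(d["rotation"],3).tolist())
E
```

```text
pics
{'clock': 0.0, 'joints': array([ 1.04937778,  0.43521687,  0.02497629,  1.57410794, -0.01162809,
        1.13394381, -0.07511743]), 'dq': array([-0.00011365,  0.00102136,  0.00025472, -0.00016246,  0.00012555,
       -0.00097777, -0.00132759]), 'joint_efforts': array([ 2.36184405e-04, -6.67862320e+01,  9.84945372e-01, -3.14468801e+01,
       -6.06125663e-02,  4.31261107e-02,  2.09057107e-04]), 'position': array([ 0.2539419 , -0.57057085,  0.24494455]), 'ee_rot': array([-3.07155747e+00, -6.52618479e-01,  6.75704484e-04]), 'force': array([-0.49312106, -0.08628183,  0.70125874]), 'ft_torque': array([ 0.01432134,  0.06824664, -0.01463098]), 'gripper_force': 0.0, 'width': 0.9958082172740103}
side 488.63160117119816 314.4230657346214 244.44103192658343 [0.33823784 0.71857369 0.77600196] [-0.339, 2.709, -1.341]
top 504.5257176096703 328.16085095227515 241.0003231604564 [ 0.38704637 -0.14168873  1.07238539] [-2.093, 2.138, -0.197]
```

View pics/top0.png

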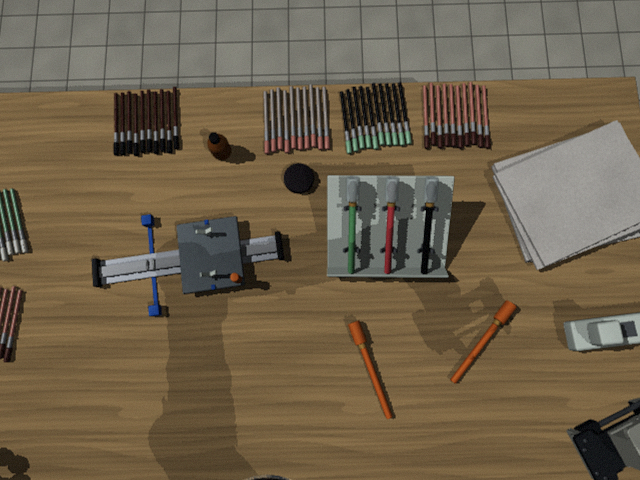

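View pics/side0.png

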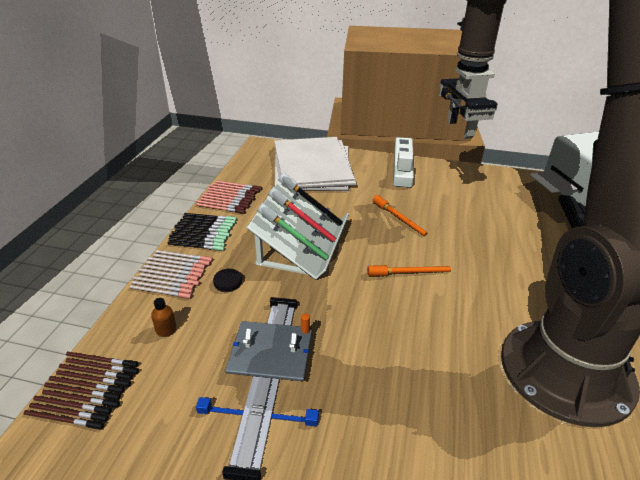

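Candidates in the top view: coral handle (390,225) in the middle slot; green (351,225) and black (428,225) in the stand; orange decoys (370,368) and (485,342); pink pencil rows (455,115), (297,120) and (8,322). I choose (390,225) and check it in a close crop.

```bash
cat > h.py <<'E'
import numpy as np,cv2
from scipy.spatial.transform import Rotation as R
def load(n): return dict(np.load(n))
def pts(d,mask=None):
    v,u=np.nonzero(mask if mask is not None else d["z_map"]>0); z=d["z_map"][v,u]; ok=z>0; u,v,z=u[ok],v[ok],z[ok]
    c=np.c_[(u-d["cx"])/d["fx"]*z,(v-d["cy"])/d["fy"]*z,z]
    return R.from_rotvec(d["rotation"]).apply(c)+d["xyz"]
def plane(d,uv,h):
    uv=np.atleast_2d(uv); r=R.from_rotvec(d["rotation"]).apply(np.c_[(uv[:,0]-d["cx"])/d["fx"],(uv[:,1]-d["cy"])/d["fy"],np.ones(len(uv))])
    return d["xyz"]+r*((h-d["xyz"][2])/r[:,2])[:,None]
def hsv(d): return cv2.cvtColor(d["pixels"],cv2.COLOR_RGB2HSV)
def box(m,u0,u1,v0,v1): o=np.zeros_like(m,bool); o[v0:v1,u0:u1]=m[v0:v1,u0:u1]; return o
E
python3 - <<'E'
from h import *
np.set_printoptions(precision=4,suppress=True)
for n,bx,pb,cb in(("top",(375,405,195,280),(225,245,268,285),(175,246,215,296)),("side",(262,345,190,250),(298,312,310,336),(222,318,318,385))):
    d=load(n+"0.npz"); h=hsv(d).astype(int); H,S,V=h[...,0],h[...,1],h[...,2]
    m=box(((H<6)|(H>172))&(S>140)&(V>60),*bx); P=pts(d,m); c=P.mean(0); a=np.linalg.svd(P-c)[2][0]; a*=np.sign(a[0]); t=(P-c)@a
    print(n,"coral n",m.sum(),c,"dir",a,"slope",np.degrees(np.arcsin(a[2])),"ends",c+a*t.min(),c+a*t.max(),t.max()-t.min())
    m=box((H<14)&(S>150)&(V>90),*pb); P=pts(d,m); print(" post n",m.sum(),P.mean(0),P.max(0),"top pts",P[P[:,2]>P[:,2].max()-.004].mean(0))
    m=box(d["z_map"]>0,*cb); P=pts(d,m); k=(abs(P[:,2]-.03)<.005); Q=P[k]
    print(" plate",k.sum(),Q[:,2].mean(),cv2.minAreaRect((Q[:,:2]*1000).astype(np.float32)))
    k=(P[:,2]>.045)&(P[:,2]<.09);print(" raised",P[k].mean(0)); Q=P[k]
    lab=cv2.kmeans(Q[:,:2].astype(np.float32),3,None,(3,50,1e-6),5,2)[1].ravel()
    for i in range(3): print("   ",(lab==i).sum(),Q[lab==i].mean(0),Q[lab==i].min(0),Q[lab==i].max(0))
    b=(H>100)&(H<130)&(S>120)&(V>60); q,l,s,c=cv2.connectedComponentsWithStats(b.astype(np.uint8)); 
    for i in range(1,q):
        if s[i,4]>30: print("  blue",s[i],plane(d,c[i],0.01)[0])
d=load("top0.npz"); cv2.imwrite("pics/crop1.png",cv2.resize(np.hstack([d["pixels"][165:295,320:460],d["pixels"][205:335-0,160:300]])[:,:,::-1],None,fx=2.8,fy=2.8,interpolation=2))
E
```

```text
top coral n 353 [ 0.584 -0.255  0.086] dir [ 0.818  -0.033   0.5743] slope 35.05157676244012 ends [ 0.5206 -0.2525  0.0415] [ 0.639  -0.2572  0.1247] 0.1447850054385253
 post n 55 [0.5169 0.0563 0.0667] [0.5293 0.0719 0.0775] top pts [0.5178 0.0556 0.075 ]
 plate 4015 0.02963916530124355 ((569.3278198242188, 114.76997375488281), (150.82687377929688, 130.74301147460938), 7.531567096710205)
 raised [0.5497 0.0927 0.0601]
    84 [0.5137 0.0525 0.0673] [0.5061 0.0454 0.0453] [0.5236 0.0631 0.0775]
    76 [0.6136 0.1212 0.0558] [0.6086 0.1033 0.0468] [0.6197 0.1374 0.0645]
    73 [0.5246 0.1093 0.0562] [0.5194 0.0917 0.0472] [0.5301 0.1266 0.0648]
  blue [141 215  10  10  90] [0.6531 0.261  0.01  ]
  blue [148 227   6  27  97] [0.6078 0.2491 0.01  ]
  blue [148 277  11  39 213] [0.4776 0.2351 0.01  ]
side coral n 280 [ 0.5809 -0.2512  0.0823] dir [ 0.8179 -0.0272  0.5748] slope 35.08323143325967 ends [ 0.5217 -0.2493  0.0407] [ 0.6398 -0.2532  0.1237] 0.14444554761813524
 post n 150 [0.5152 0.0609 0.0578] [0.5412 0.0674 0.0748] top pts [0.5152 0.0574 0.0724]
 plate 3795 0.03049408564155298 ((570.2291870117188, 117.31887817382812), (149.98773193359375, 133.00051879882812), 7.438631057739258)
 raised [0.5489 0.0937 0.0579]
    92 [0.514  0.0626 0.0605] [0.5069 0.0564 0.0453] [0.523  0.0674 0.0748]
    71 [0.6147 0.1207 0.0561] [0.6089 0.1063 0.0458] [0.621  0.1408 0.0636]
    63 [0.5257 0.1088 0.0562] [0.5205 0.094  0.0465] [0.5313 0.1293 0.0635]
  blue [196 397  47  18 340] [0.6336 0.2576 0.01  ]
  blue [271 409  48  17 356] [0.4748 0.2375 0.01  ]
```

View pics/crop1.png

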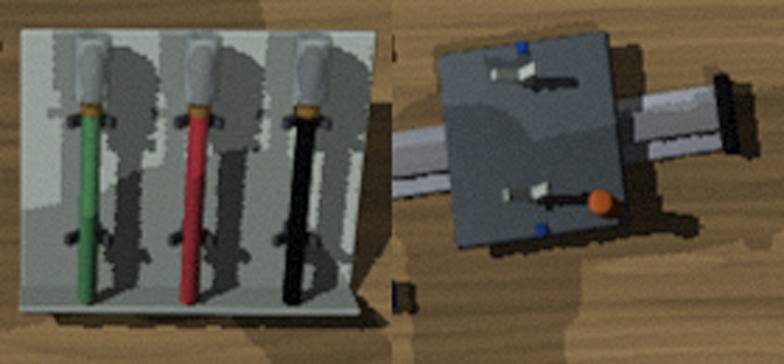

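The crop shows the coral brush (red) in the middle slot, with its cap up-slope, between green on the left and black on the right. The carriage shows two white V-supports and the orange post at the lower right. Next: plan the approach.

```bash
cat > plan.py <<'E'
from cell import arm
from h import *
np.set_printoptions(precision=4,suppress=True)
def pose(): s=arm.observe(); return s["clock"],s["position"],R.from_rotvec(s["ee_rot"])
def frame(yaw,pitch):  # tool x along brush axis, z into the board
    a=np.array([np.cos(pitch)*np.cos(yaw),np.cos(pitch)*np.sin(yaw),np.sin(pitch)]); y=np.array([np.sin(yaw),-np.cos(yaw),0])
    return R.from_matrix(np.c_[a,y,np.cross(a,y)])
GR=frame(-.036,np.radians(35)); A=GR.as_matrix()[:,0]; ORG=np.array([.6003,-.2563,.0912]); G=ORG+.005*A
CR=frame(.131,0); CX=CR.as_matrix()[:,0]; CO=np.array([.5697,.1152,.058])
def to(p,r,pr=True):
    t,p0,r0=pose(); d=r0.inv().apply(p-p0); print("t",t,"pos",p0,"shift now-axes",d,np.linalg.norm(d),"shift target-axes",r.inv().apply(p-p0),"turn",(r0.inv()*r).as_rotvec())
E
python3 -c "
from plan import *
to(G-.12*GR.as_matrix()[:,2],GR)"
```

```text
t 0.1 pos [ 0.2539 -0.5706  0.245 ] shift now-axes [ 0.3861 -0.1747  0.0529] 0.42704854201571074 shift target-axes [ 0.191  -0.3266  0.198 ] turn [-0.1401  0.6006  0.44  ]
```

>>> arm_command(targets=[[[0.04,-0.018,0,0,0,0],[0.04,-0.018,0,0,0,0],[0.04,-0.018,0,0,0,0],[0.04,-0.018,0,0,0,0],[0.04,-0.018,0,0,0,0],[0.04,-0.018,0,0,0,0],[0.04,-0.018,0,0,0,0],[0.04,-0.018,0,0,0,0],[0.04,-0.018,0,0,0,0],[0.026,-0.012,0,0,0,0]]], jaw=0.045, newtons=18)

```text
clock: 1.35
position: [0.5373, -0.2528, 0.2453]
ee_rot: [-3.071, -0.656, 0.0]
force: [1.0, -0.8, -0.1]
width: 0.49
gripper_force: 0.0
```

>>> arm_command(targets=[[[0,0,0,-0.0234,0.1,0.0733],[0,0,0,-0.0234,0.1,0.0733],[0,0,0,-0.0234,0.1,0.0733],[0,0,0,-0.0234,0.1,0.0733],[0,0,0,-0.0234,0.1,0.0733],[0,0,0,-0.0234,0.1,0.0733],[0,0,0,0,0,0]]])

```text
clock: 2.22
position: [0.5338, -0.2551, 0.2443]
ee_rot: [2.986, -0.056, 0.937]
force: [-0.0, -0.1, -0.3]
width: 0.487
gripper_force: 0.0
```

Run:
```python
from plan import *
to(G-.07*GR.as_matrix()[:,2],GR)
t,p,r=pose(); d=arm.get_image("wrist"); np.savez("w1.npz",**d); print(d["fx"],d["cx"],d["cy"],d["T_tool_cam"])
cv2.imwrite("pics/w1.png",d["pixels"][:,:,::-1])
```

```text
t 2.225 pos [ 0.5338 -0.2551  0.2443] shift now-axes [-0.0281 -0.0012  0.0936] 0.09774431726893436 shift target-axes [-0.0283 -0.0012  0.0935] turn [ 0.0009  0.0028 -0.0015]
371.64829954431775 317.7999223947041 239.54763949332906 [[ 0.0011 -0.9571 -0.2897  0.0781]
 [ 1.      0.0013 -0.0006 -0.0005]
 [ 0.001  -0.2897  0.9571 -0.1399]
 [ 0.      0.      0.      1.    ]]
```

View pics/w1.png

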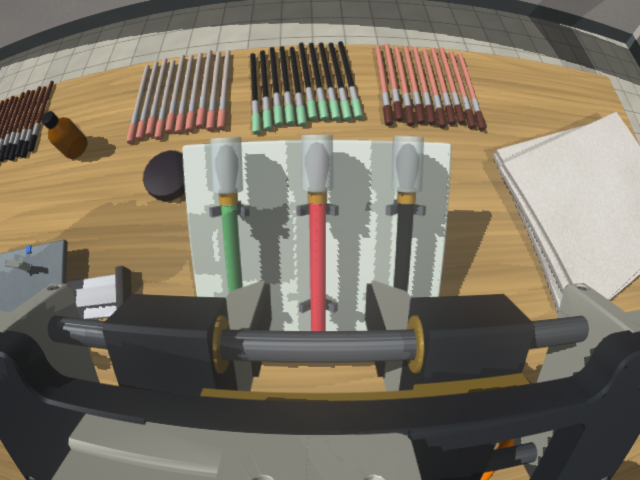

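The wrist view shows the coral handle (317,205–330) centred between the open fingers, with the neighbours at 230 and 403. I refine the axis from this view.

```bash
cat > wr.py <<'E'
from plan import *
def rays(d,uv):  # tool-frame ray origin and dirs
    uv=np.atleast_2d(uv); x=(uv[:,0]-d["cx"])/d["fx"]; y=(uv[:,1]-d["cy"])/d["fy"]; th=np.hypot(x,y); s=np.sin(th)/np.maximum(th,1e-9)
    T=d["T_tool_cam"]; return T[:3,3],np.c_[x*s,y*s,np.cos(th)]@T[:3,:3].T
def cast(d,uv,p,r,q,n):
    o,v=rays(d,uv); o=r.apply(o)+p; v=r.apply(v); return o+v*(((q-o)@n)/(v@n))[:,None]
E
python3 - <<'E'
from wr import *
d=load("w1.npz"); t,p,r=pose(); h=hsv(d).astype(int)
m=box(((h[...,0]<6)|(h[...,0]>172))&(h[...,1]>120)&(h[...,2]>60),295,340,190,330)
rows=[v for v in range(190,330) if m[v].sum()>4]; uv=np.array([[np.nonzero(m[v])[0].mean() if 0 else np.nonzero(m[v])[0].mean(),v] for v in rows])
n=GR.as_matrix()[:,2]; P=cast(d,uv,p,r,ORG,n); L=GR.inv().apply(P-ORG)
print(rows[0],rows[-1]); print("first",L[0],"last",L[-1],np.polyfit(L[:,0],L[:,1],1))
E
```

```text
204 329
first [ 0.0516 -0.0008 -0.    ] last [-0.0672  0.0007  0.    ] [-0.0071 -0.0001]
```

>>> arm_command(targets=[[[-0.014,-0.0006,0.02,0,0.0014,0],[-0.014,-0.0006,0.03,0,0.0014,0],[0,0,0.03,0,0,0],[0,0,0.03,0,0,0],[0,0,0.02,0,0,0],[0,0,0,0,0,0]]])

```text
clock: 3.02
position: [0.5831, -0.2543, 0.136]
ee_rot: [2.993, -0.045, 0.942]
force: [0.5, 0.1, 0.3]
width: 0.491
gripper_force: 0.0
```

```bash
python3 -c "
from plan import *
to(G,GR)"
```

```text
t 3.025 pos [ 0.5831 -0.2543  0.136 ] shift now-axes [-0.0066  0.0017  0.0466] 0.047104691857774016 shift target-axes [-0.0066  0.0014  0.0466] turn [-0.0087  0.0009  0.0035]
```

>>> arm_command(targets=[[[0,0,0,0,0,0],[0,0,0,0,0,0]]])

```text
clock: 3.28
position: [0.5813, -0.2557, 0.1374]
ee_rot: [2.991, -0.055, 0.944]
force: [-1.6, 0.0, 0.2]
width: 0.488
gripper_force: 0.0
```

```bash
python3 -c "
from plan import *
to(G,GR)"
```

```text
t 3.275 pos [ 0.5813 -0.2557  0.1374] shift now-axes [-0.0059  0.0002  0.0487] 0.0490814414411521 shift target-axes [-0.0059 -0.0001  0.0487] turn [-0.0054 -0.0003 -0.0026]
```

>>> arm_command(targets=[[[-0.003,0,0.012,-0.003,0,-0.001],[-0.003,0,0.012,-0.003,0,-0.001],[0,0,0.012,0,0,0],[0,0,0,0,0,0],[0,0,0,0,0,0]]])

```text
clock: 3.9
position: [0.5995, -0.261, 0.1138]
ee_rot: [3.005, -0.046, 0.914]
force: [0.4, 0.7, -0.2]
width: 0.492
gripper_force: 0.0
```

```bash
python3 -c "
from plan import *
to(G,GR);print(arm.observe()['joints'])"
```

```text
t 3.9 pos [ 0.5995 -0.261   0.1138] shift now-axes [-0.0071 -0.0045  0.0191] 0.020866545299634952 shift target-axes [-0.0075 -0.0047  0.0189] turn [-0.0113  0.0205  0.0019]
[ 0.6674  0.4856 -0.2745  2.1015 -1.3175  0.1178  0.1414]
```

Joint 6 is at its limit with the tool perpendicular to the slope. I'll back off and grip with only about 12° of tilt; clearances allow it.

>>> arm_command(targets=[[[0,0,-0.015,0,-0.04,0],[0,0,-0.025,0,-0.06,0],[0,0,-0.02,0,-0.1,0],[0,0,0,0,-0.1,0],[0,0,0,0,-0.1,0],[0,0,0,0,0,0]]])

```text
clock: 4.65
position: [0.5725, -0.2597, 0.162]
ee_rot: [-3.121, 0.038, -0.314]
force: [-0.9, -0.0, 0.0]
width: 0.487
gripper_force: 0.0
```

```bash
cat >> plan.py <<'E'
GR=frame(-.04,np.radians(12)); CR=frame(.131,np.radians(-23))
E
python3 -c "
from plan import *
to(G-.05*GR.as_matrix()[:,2],GR);print(arm.observe()['joints'])"
```

```text
t 4.65 pos [ 0.5725 -0.2597  0.162 ] shift now-axes [ 0.0172 -0.004   0.023 ] 0.028948478183366218 shift target-axes [ 0.0169 -0.0045  0.0231] turn [-0.0099  0.0092  0.0148]
[-0.0356  0.4757  0.5894  1.8633 -0.5228  0.7587 -0.7539]
```

>>> arm_command(targets=[[[0.0085,-0.002,0.01,-0.005,0.0045,0.0075],[0.0085,-0.002,0.013,-0.005,0.0045,0.0075],[0,0,0,0,0,0],[0,0,0,0,0,0]]])

```text
clock: 5.15
position: [0.5916, -0.2576, 0.1425]
ee_rot: [3.12, -0.069, 0.325]
force: [-0.3, -0.4, 1.0]
width: 0.49
gripper_force: 0.0
```

```bash
python3 -c "
from plan import *
to(G,GR);print(arm.observe()['joints'])"
```

```text
t 5.15 pos [ 0.5916 -0.2576  0.1425] shift now-axes [ 0.0025 -0.0017  0.05  ] 0.05008906939708095 shift target-axes [ 0.0024 -0.0017  0.05  ] turn [-0.0001  0.0017 -0.0042]
[-0.0365  0.5195  0.5734  1.8514 -0.5541  0.7207 -0.7676]
```

>>> arm_command(targets=[[[0.002,-0.0017,0.012,0,0,0],[0,0,0.014,0,0,0],[0,0,0.012,0,0,0],[0,0,0.008,0,0,0],[0,0,0.004,0,0,0],[0,0,0,0,0,0],[0,0,0,0,0,0]]])

```text
clock: 6.02
position: [0.6046, -0.2563, 0.0946]
ee_rot: [3.12, -0.068, 0.327]
force: [-0.2, -0.2, -0.7]
width: 0.488
gripper_force: 0.0
```

```bash
python3 -c "
from plan import *
to(G,GR);print(arm.observe()['force'])"
```

```text
t 6.025 pos [ 0.6046 -0.2563  0.0946] shift now-axes [-0.0003  0.0002  0.0005] 0.0006129548657231127 shift target-axes [-0.0003  0.0002  0.0005] turn [ 0.0002  0.0009 -0.0036]
[-0.1956 -0.1693 -0.7309]
```

>>> arm_command(targets=[[[0,0,0,0,0,0],[0,0,0,0,0,0],[0,0,0,0,0,0],[0,0,0,0,0,0],[0,0,0,0,0,0],[0,0,0,0,0,0]]], jaw=0.008, newtons=18)

```text
clock: 6.78
position: [0.6043, -0.2572, 0.0945]
ee_rot: [3.119, -0.069, 0.326]
force: [-1.7, -5.4, 1.3]
width: 0.147
gripper_force: 18.0
```

>>> arm_command(targets=[[[-0.002,0,-0.0046,0,0,0],[-0.004,0,-0.0092,0,0,0],[-0.006,0,-0.0138,0,0,0],[-0.008,0,-0.0184,0,0,0],[-0.008,0,-0.0184,0,0,0],[-0.008,0,-0.0184,0,0,0],[-0.008,0,-0.0184,0,0,0],[0,0,-0.015,0,0,0],[0,0,-0.01,0,0,0],[0,0,0,0,0,0]]])

```text
clock: 8.02
position: [0.536, -0.2532, 0.2094]
ee_rot: [3.12, -0.067, 0.328]
force: [-0.5, -0.5, -1.1]
width: 0.146
gripper_force: 18.0
```

```bash
python3 -c "
from wr import *
to(CO+.005*CX+[0,0,.08],CR);s=arm.observe();print(s['force'],s['gripper_force'],s['width'],s['joints'])
d=arm.get_image('wrist');np.savez('w2.npz',**d);cv2.imwrite('pics/w2.png',d['pixels'][:,:,::-1])"
```

```text
t 8.025 pos [ 0.536  -0.2532  0.2094] shift now-axes [ 0.0074 -0.3703  0.0747] 0.37788574140859627 shift target-axes [ 0.1076 -0.3608  0.0319] turn [-0.0173 -0.6093 -0.1758]
[-0.4542 -0.5023 -1.0605] 17.98181265592575 0.14614958984917545 [-0.1034  0.3579  0.6585  1.909  -0.4375  0.7999 -0.8257]
```

View pics/w2.png

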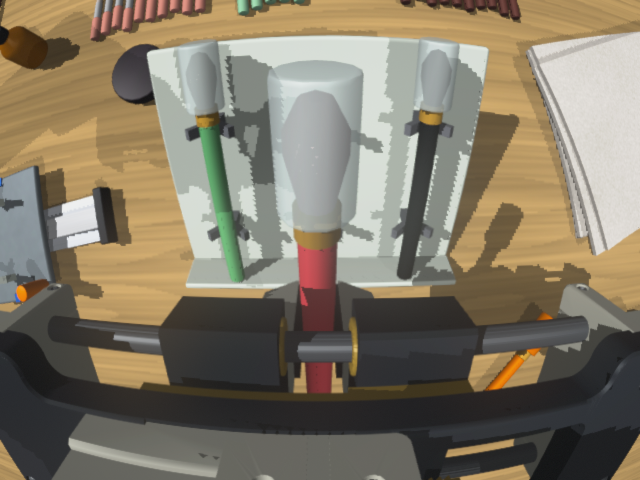

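The wrist view shows the coral brush held, ferrule at (318,240) and cap in the centre; green and black are undisturbed in their slots. Moving to the carriage.

>>> arm_command(targets=[[[0,-0.02,0,0,0,0],[0,-0.04,0,0,0,0],[0,-0.04,0,0,0,0],[0,-0.04,0,0,0,0],[0,-0.045,0,0,0,0],[0,-0.045,0,0,0,0],[0,-0.045,0,0,0,0],[0,-0.04,0,0,0,0],[0,-0.035,0,0,0,0],[0,-0.02,0,0,0,0]]])

```text
clock: 9.32
position: [0.5511, 0.1191, 0.2081]
ee_rot: [3.12, -0.063, 0.324]
force: [1.4, -0.0, -0.7]
width: 0.145
gripper_force: 18.0
```

>>> arm_command(targets=[[[0,0,0,-0.0022,-0.076,-0.022],[0,0,0,-0.0022,-0.076,-0.022],[0,0,0,-0.0022,-0.076,-0.022],[0,0,0,-0.0022,-0.076,-0.022],[0,0,0,-0.0022,-0.076,-0.022],[0,0,0,-0.0022,-0.076,-0.022],[0,0,0,-0.0022,-0.076,-0.022],[0,0,0,-0.0022,-0.076,-0.022],[0,0,0,0,0,0]]])

```text
clock: 10.45
position: [0.5518, 0.1166, 0.2069]
ee_rot: [3.045, 0.199, -0.623]
force: [-0.5, 0.4, -0.6]
width: 0.141
gripper_force: 18.0
```

```bash
cat > brush.py <<'E'
from wr import *
# axis of the held brush from the side view: red handle points
t,p,r=pose()
d=arm.get_image("side"); np.savez("s_now.npz",**d); h=hsv(d).astype(int)
m=((h[...,0]<4)|(h[...,0]>172))&(h[...,1]>140)&(h[...,2]>60); P=pts(d,m); P=P[np.linalg.norm(P-p,axis=1)<.13]
for _ in range(3):
    c=P.mean(0); a=np.linalg.svd(P-c)[2][0]; a*=np.sign(a[0]); e=P-c; res=np.linalg.norm(e-np.outer(e@a,a),axis=1); P=P[res<.008]
t=(P-c)@a; v=c-d["xyz"]; v/=np.linalg.norm(v); v-=a*(v@a); v/=np.linalg.norm(v); c=c+.0055*v
print("axis",a,"yaw",np.arctan2(a[1],a[0]),"pitch",np.arcsin(a[2]),"n",len(P),"ends",c+a*t.min(),c+a*t.max(),"len",np.ptp(t))
q=c+a*((p-c)@a); print("TCP",p,"foot on axis",q,"diff",q-p)
E
python3 brush.py; python3 -c "
from plan import *
to(CO+.005*CX+[0,0,.08],CR);print(arm.observe()['joints'])"
```

```text
axis [0.9923 0.1236 0.0061] yaw 0.12388544028068448 pitch 0.006055456884040086 n 344 ends [0.4524 0.1043 0.2063] [0.5464 0.116  0.2069] len 0.09472937052983267
TCP [0.5518 0.1166 0.2069] foot on axis [0.5518 0.1167 0.2069] diff [-0.      0.0001 -0.    ]
t 10.5 pos [0.5517 0.1164 0.2075] shift now-axes [0.0481 0.0035 0.0551] 0.07323307055769696 shift target-axes [0.0481 0.0036 0.0551] turn [ 0.0002  0.0003 -0.0009]
[-0.603   0.6585  0.567   1.4757 -0.3097  1.5135 -1.423 ]
```

>>> arm_command(targets=[[[0.016,0.0012,0.018,0,0,0],[0.016,0.0012,0.018,0,0,0],[0.016,0.0012,0.019,0,0,0],[0.008,0,0.0184,0,0,0],[0.006,0,0.0138,0,0,0],[0,0,0,0,0,0],[0,0,0,0,0,0]]])

```text
clock: 11.38
position: [0.575, 0.1159, 0.105]
ee_rot: [3.047, 0.2, -0.619]
force: [-0.4, -0.5, 0.0]
width: 0.15
gripper_force: 18.0
```

```bash
python3 brush.py
python3 - <<'E'
from plan import *
to(CO+.005*CX,CR)
for n,cb in(("top",(175,250,205,300)),("side",(222,325,300,385))):
    d=arm.get_image(n); P=pts(d,box(d["z_map"]>0,*cb)); Q=P[abs(P[:,2]-.03)<.005]; print(n,cv2.minAreaRect((Q[:,:2]*1000).astype(np.float32)))
    h=hsv(d).astype(int); m=box((h[...,0]<14)&(h[...,1]>150)&(h[...,2]>90)&(h[...,0]>4),*cb); P=pts(d,m); print(len(P) and P.mean(0))
    if n=="side": cv2.imwrite("pics/s3.png",cv2.resize(d["pixels"][270:420,180:380,::-1],None,fx=3,fy=3,interpolation=2))
E
```

```text
axis [0.9921 0.1252 0.0089] yaw 0.1255708202867036 pitch 0.008873846360429725 n 263 ends [0.4755 0.1037 0.1038] [0.5699 0.1156 0.1047] len 0.09520358737897457
TCP [0.575  0.1159 0.105 ] foot on axis [0.575  0.1162 0.1047] diff [-0.      0.0003 -0.0003]
t 11.425 pos [0.5752 0.116  0.1053] shift now-axes [0.0179 0.     0.0437] 0.047269296788763446 shift target-axes [0.018  0.     0.0437] turn [-0.0005 -0.0014 -0.0001]
top ((569.1402587890625, 114.84375), (150.56576538085938, 130.50064086914062), 7.654544353485107)
[0.5158 0.0558 0.0684]
side ((570.0485229492188, 119.45988464355469), (149.9512176513672, 128.67771911621094), 7.289306640625)
[0.5163 0.0527 0.0462]
```

View pics/s3.png

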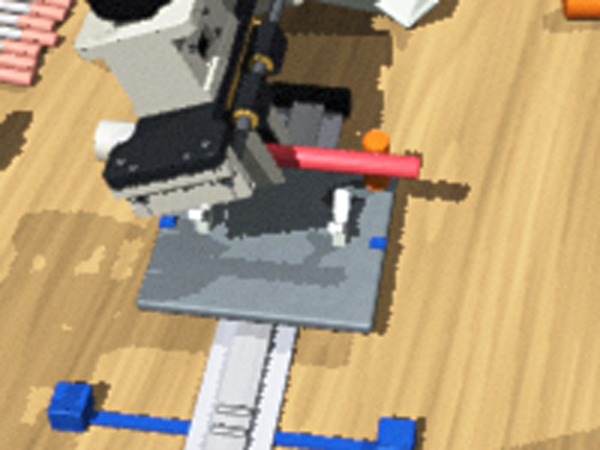

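The picture shows the brush level above the two white V-supports (200,215) and (340,215), butt toward the robot and post clear of it. Lowering gently.

>>> arm_command(targets=[[[0.0045,0,0.011,0,0,0],[0.0045,0,0.011,0,0,0],[0.004,0,0.009,0,0,0],[0.002,0,0.005,0,0,0],[0.001,0,0.003,0,0,0],[0,0,0,0,0,0],[0,0,0,0,0,0]]])

```text
clock: 12.4
position: [0.5745, 0.1159, 0.0626]
ee_rot: [3.047, 0.2, -0.619]
force: [-0.4, 0.2, -0.8]
width: 0.141
gripper_force: 18.0
```

```bash
python3 brush.py
python3 - <<'E'
from plan import *
to(CO+.005*CX,CR); print(arm.observe()["force"])
E
```

```text
axis [0.9916 0.1278 0.0213] yaw 0.12817203117248366 pitch 0.021302930143893915 n 220 ends [0.4748 0.1034 0.0606] [0.5699 0.1157 0.0627] len 0.09589810250421543
TCP [0.5745 0.1159 0.0626] foot on axis [0.5744 0.1163 0.0628] diff [-0.0001  0.0004  0.0002]
t 12.45 pos [0.5745 0.1159 0.0626] shift now-axes [0.002  0.0001 0.0042] 0.004606117390984303 shift target-axes [0.002  0.0001 0.0042] turn [-0.0004 -0.0006 -0.0001]
[-0.2192 -0.0912 -1.0863]
```

Step down 1 mm per row, watching the force.

>>> arm_command(targets=[[[0.0004,0,0.0009,0,0,0],[0.0004,0,0.0009,0,0,0],[0.0002,0,0.0005,0,0,0],[0,0,0,0,0,0],[0,0,0,0,0,0]]])

```text
clock: 13.08
position: [0.5742, 0.1159, 0.0598]
ee_rot: [3.047, 0.2, -0.62]
force: [0.2, 0.4, -0.5]
width: 0.147
gripper_force: 18.0
```

>>> arm_command(targets=[[[0.0002,0,0.0005,0,0,0],[0.0002,0,0.0005,0,0,0],[0,0,0,0,0,0]]])

```text
clock: 13.45
position: [0.5743, 0.1158, 0.0591]
ee_rot: [3.047, 0.199, -0.62]
force: [-0.2, -0.9, 5.2]
width: 0.144
gripper_force: 18.0
```

Touchdown (5 N). Release.

>>> arm_command(targets=[[[0,0,0,0,0,0],[0,0,0,0,0,0],[0,0,0,0,0,0],[0,0,0,0,0,0]]], jaw=0.045)

```text
clock: 13.95
position: [0.5742, 0.1159, 0.0586]
ee_rot: [3.047, 0.2, -0.62]
force: [-0.7, 0.2, -0.8]
width: 0.478
gripper_force: 0.0
```

```bash
python3 brush.py
```

```text
axis [0.9923 0.1233 0.0103] yaw 0.12361284065276612 pitch 0.010330433458779119 n 247 ends [0.4745 0.1044 0.0574] [0.5746 0.1168 0.0584] len 0.10089162405173832
TCP [0.5742 0.1159 0.0586] foot on axis [0.5741 0.1168 0.0584] diff [-0.0001  0.0008 -0.0002]
```

Seated. Retreat straight back along the fingers, and compute the remaining travel from the blue blocks.

>>> arm_command(targets=[[[0,0,-0.006,0,0,0],[0,0,-0.012,0,0,0],[0,0,-0.02,0,0,0],[0,0,-0.025,0,0,0],[0,0,-0.025,0,0,0],[0,0,-0.02,0,0,0],[0,0,0,0,0,0]]])

```text
clock: 14.88
position: [0.6175, 0.1212, 0.1599]
ee_rot: [3.048, 0.2, -0.614]
force: [-1.0, 0.3, -0.4]
width: 0.49
gripper_force: 0.0
```

```bash
cat >> plan.py <<'E'
DR=frame(.131,0); PO=np.array([.5158,.0553,.064])
E
python3 - <<'E'
from plan import *
to(PO+[0,0,.09],DR)
Yl=np.array([-np.sin(.131),np.cos(.131),0]); Xl=np.array([np.cos(.131),np.sin(.131),0])
for n in("top","side"):
    d=load(n+"0.npz"); h=hsv(d).astype(int); b=((h[...,0]>100)&(h[...,0]<130)&(h[...,1]>120)&(h[...,2]>40)); P=pts(d,b)
    P=P[(P[:,2]>.016)&(P[:,2]<.026)&(P[:,1]>.2)]; x=(P-[.5697,.1152,0])@Xl; y=(P-[.5697,.1152,0])@Yl
    for k in(x>0,x<0): print(n,k.sum(),"blk x",x[k].min(),x[k].max(),"y",y[k].min(),y[k].max())
s=arm.get_image("side"); P=pts(s,box((s["z_map"]>0),222,325,300,385)); Q=P[abs(P[:,2]-.03)<.005]; print(cv2.minAreaRect((Q[:,:2]*1000).astype(np.float32)))
E
python3 brush.py
```

```text
t 14.875 pos [0.6175 0.1212 0.1599] shift now-axes [-0.0986  0.0521  0.0479] 0.12138055889711251 shift target-axes [-0.1095  0.0521  0.0059] turn [-0.0003  0.3977 -0.0002]
top 89 blk x 0.08752736644498196 0.10871718152783433 y 0.12013338153973588 0.13956373112680992
top 100 blk x -0.10835494923350505 -0.08684299886658786 y 0.11927281557351493 0.14025599769061375
side 146 blk x 0.0882294959732819 0.11017815833219358 y 0.12140927192868102 0.1435729290042902
side 149 blk x -0.10725661438261844 -0.0856394677882544 y 0.12211862150987704 0.14444101670681
((574.72216796875, 80.45228576660156), (150.27516174316406, 206.6105499267578), 6.919473171234131)
axis [ 0.9889  0.1471 -0.0227] yaw 0.14771754042045412 pitch -0.02270181174968795 n 193 ends [0.5267 0.1099 0.0589] [0.6199 0.1238 0.0568] len 0.09433246346458066
TCP [0.6166 0.1212 0.1587] foot on axis [0.614  0.1229 0.0569] diff [-0.0026  0.0017 -0.1018]
```

>>> arm_command(targets=[[[0,0,0,0,0.1,0],[0,0,0,0,0.1,0],[0,0,0,0,0.1,0],[0,0,0,0,0.098,0],[-0.027,0.013,0,0,0,0],[-0.027,0.013,0,0,0,0],[-0.027,0.013,0,0,0,0],[-0.027,0.013,0,0,0,0],[0,0,0,0,0,0]]], jaw=0.034, newtons=10)

```text
clock: 16.1
position: [0.5131, 0.0544, 0.1579]
ee_rot: [-3.135, -0.202, 0.01]
force: [-0.0, 0.5, 0.0]
width: 0.369
gripper_force: 0.0
```

Run:
```python
from wr import *
to(PO,DR); t,p,r=pose(); d=arm.get_image("wrist"); cv2.imwrite("pics/w4.png",d["pixels"][:,:,::-1])
```

```text
t 16.1 pos [0.5131 0.0544 0.1579] shift now-axes [ 0.0034 -0.0005  0.0939] 0.0939139513284526 shift target-axes [ 0.0028 -0.0005  0.0939] turn [-0.0006  0.0062 -0.0022]
```

View pics/w4.png

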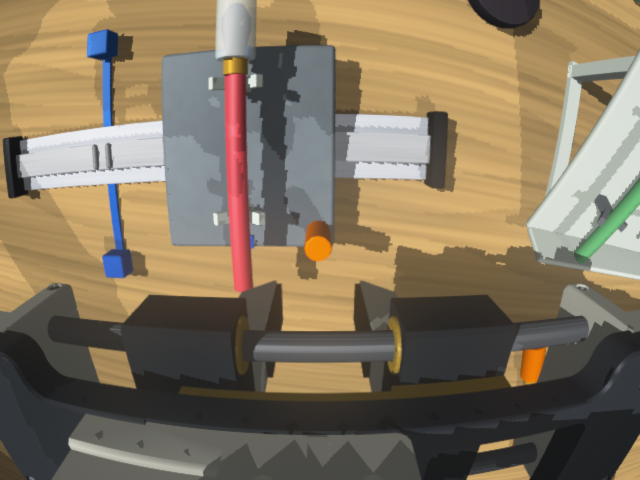

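The wrist view shows the post top at (318,248) centred between the fingers, and the coral brush lying in both V-supports (235,82) and (240,218). Lowering onto the post.

>>> arm_command(targets=[[[0.003,-0.0005,0.015,0,0.006,-0.002],[0,0,0.018,0,0,0],[0,0,0.018,0,0,0],[0,0,0.015,0,0,0],[0,0,0.012,0,0,0],[0,0,0.009,0,0,0],[0,0,0.007,0,0,0],[0,0,0,0,0,0],[0,0,0,0,0,0]]], jaw=0.03)

```text
clock: 17.27
position: [0.5191, 0.0567, 0.0648]
ee_rot: [-3.134, -0.208, -0.005]
force: [-0.5, 0.4, 0.1]
width: 0.327
gripper_force: 0.0
```

>>> arm_command(targets=[[[0,0,0,0,0,0],[0,0,0,0,0,0],[0,0,0,0,0,0],[0,0,0,0,0,0]]], jaw=0.012, newtons=10)

```text
clock: 17.77
position: [0.519, 0.0566, 0.0647]
ee_rot: [-3.134, -0.208, -0.005]
force: [-1.4, -0.7, 4.7]
width: 0.19
gripper_force: 10.0
```

```bash
python3 -c "
from plan import *
to(PO,DR);s=arm.observe();print(s['width'],s['force'],s['joints'])"
```

```text
t 17.775 pos [0.519  0.0566 0.0647] shift now-axes [-0.0034  0.0009  0.0007] 0.0035570312160296044 shift target-axes [-0.0034  0.0009  0.0007] turn [-0.0003 -0.0031  0.0016]
0.18991215573068976 [-1.3778 -0.6942  4.6567] [-0.5795  0.5402  0.5086  2.0446 -0.424   0.6555 -1.2288]
```

Post pinched. Slide slowly.

>>> arm_command(targets=[[[0,-0.001,0,0,0,0],[0,-0.003,0,0,0,0],[0,-0.005,0,0,0,0],[0,-0.006,0,0,0,0],[0,-0.006,0,0,0,0],[0,-0.006,0,0,0,0],[0,-0.006,0,0,0,0],[0,-0.006,0,0,0,0],[0,-0.006,0,0,0,0],[0,-0.006,0,0,0,0]]])

```text
clock: 19.02
position: [0.5126, 0.1074, 0.0647]
ee_rot: [-3.134, -0.208, -0.006]
force: [2.0, -1.3, 5.5]
width: 0.191
gripper_force: 10.0
```

>>> arm_command(targets=[[[0,-0.006,0,0,0,0],[0,-0.006,0,0,0,0],[0,-0.006,0,0,0,0],[0,-0.006,0,0,0,0],[0,-0.006,0,0,0,0],[0,-0.006,0,0,0,0],[0,-0.006,0,0,0,0],[0,-0.005,0,0,0,0],[0,-0.003,0,0,0,0],[0,0,0,0,0,0]]])

```text
clock: 20.27
position: [0.5062, 0.1577, 0.0647]
ee_rot: [-3.134, -0.209, -0.006]
force: [4.8, 1.5, 4.6]
width: 0.193
gripper_force: 10.0
```

Run:
```python
from wr import *
to(PO,DR); s=arm.observe(); print(s["force"],s["joints"])
a=arm.get_image("side"); P=pts(a,box(a["z_map"]>0,190,330,320,470))
Yl=DR.apply([0,-1,0]); t,p,r=pose(); print("moved",(p-[.519,.0566,.0647])@Yl, (p-[.519,.0566,.0647]))
d=arm.get_image("side"); cv2.imwrite("pics/s5.png",cv2.resize(d["pixels"][270:470,180:380,::-1],None,fx=2.8,fy=2.8,interpolation=2))
```

```text
t 20.275 pos [0.5062 0.1577 0.0647] shift now-axes [-0.0041  0.1028  0.0006] 0.10289543096992308 shift target-axes [-0.0038  0.1028  0.0007] turn [-0.0008 -0.0041  0.0024]
[4.8465 1.5249 4.6022] [-0.7766  0.5518  0.5191  2.0266 -0.4342  0.6665 -1.4128]
moved 0.10193638633563673 [-0.0129  0.1011  0.    ]
```

View pics/s5.png

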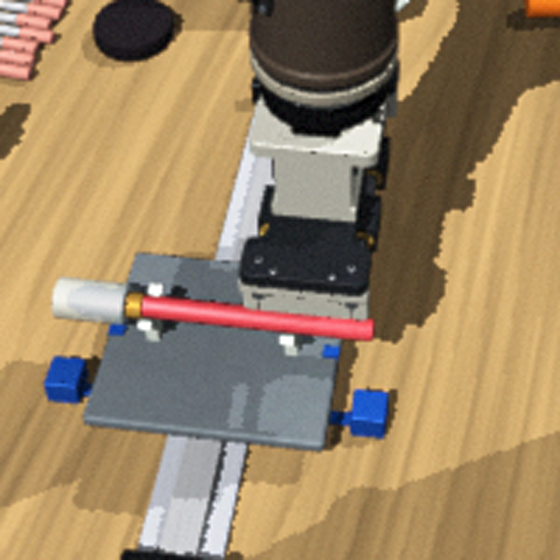

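The picture shows the loaded carriage short of the station, with its blue side marks (118,328) and (330,350) still behind the blocks (67,380) and (370,412). Go on about 27 mm.

>>> arm_command(targets=[[[0,-0.002,0,0,0,0],[0,-0.004,0,0,0,0],[0,-0.005,0,0,0,0],[0,-0.005,0,0,0,0],[0,-0.004,0,0,0,0],[0,-0.003,0,0,0,0],[0,-0.002,0,0,0,0],[0,-0.002,0,0,0,0],[0,0,0,0,0,0]]])

```text
clock: 21.5
position: [0.5028, 0.1842, 0.0647]
ee_rot: [-3.134, -0.209, -0.007]
force: [5.4, 0.1, 4.1]
width: 0.19
gripper_force: 10.0
```

```bash
cat > st.py <<'E'
from wr import *
Xl=DR.apply([1,0,0]);Yl=DR.apply([0,-1,0]); t,p,r=pose(); print(t,"moved",(p-[.519,.0566,.0647])@Yl,arm.observe()["force"])
O=np.array([.5697,.1152,0])
for n in("side","top"):
    d=arm.get_image(n); P=pts(d); L=np.c_[(P-O)@Xl,(P-O)@Yl,P[:,2]]
    Q=L[(abs(L[:,2]-.03)<.004)&(abs(L[:,0])<.07)&(L[:,1]>.05)&(L[:,1]<.25)]; print(n,"plate front edge y",np.percentile(Q[:,1],99.5),"expect",.065+.1303+(.0015 if n=="side" else 0))
    h=hsv(d).astype(int); b=((h[...,0]>100)&(h[...,0]<130)&(h[...,1]>120)&(h[...,2]>40)); P=pts(d,b); x=(P-O)@Xl; y=(P-O)@Yl
    for nm,k in(("marks",(abs(abs(x)-.071)<.009)&(abs(P[:,2]-.03)<.008)),("blocks",(abs(abs(x)-.098)<.013)&(abs(P[:,2]-.02)<.005))): print(" ",nm,k.sum(),[np.round(np.r_[y[k&(s*x>0)].min(),y[k&(s*x>0)].max(),y[k&(s*x>0)].mean()],4) for s in(1,-1) if (k&(s*x>0)).any()])
E
python3 st.py
```

```text
21.5 moved 0.12864898320410492 [5.3663 0.0642 4.1056]
side plate front edge y 0.19690161322462124 expect 0.1968
  marks 52 [array([0.1281, 0.1352, 0.1322]), array([0.1247, 0.136 , 0.1314])]
  blocks 305 [array([0.1198, 0.1442, 0.133 ]), array([0.1201, 0.1453, 0.1343])]
top plate front edge y 0.15531730573979188 expect 0.1953
  marks 1 [array([0.1244, 0.1244, 0.1244])]
  blocks 142 [array([0.1195, 0.1285, 0.1242]), array([0.1198, 0.1405, 0.1296])]
```

Marks line up with the blocks within 2 mm, inside the detent's pull. Nudge 1 mm, let go, and check.

>>> arm_command(targets=[[[0,-0.001,0,0,0,0],[0,0,0,0,0,0],[0,0,0,0,0,0]]])

```text
clock: 21.98
position: [0.5027, 0.185, 0.0647]
ee_rot: [-3.134, -0.208, -0.007]
force: [5.1, 0.1, 4.0]
width: 0.191
gripper_force: 10.0
```

>>> arm_command(targets=[[[0,0,0,0,0,0],[0,0,0,0,0,0],[0,0,0,0,0,0],[0,0,0,0,0,0]]], jaw=0.03)

```text
clock: 22.48
position: [0.5013, 0.1845, 0.0643]
ee_rot: [-3.134, -0.208, -0.003]
force: [0.3, 0.4, -0.6]
width: 0.325
gripper_force: 0.0
```

```bash
python3 st.py
```

```text
22.475 moved 0.12910310210917217 [ 0.3141  0.3854 -0.5963]
side plate front edge y 0.19774975887864962 expect 0.1968
  marks 52 [array([0.1284, 0.1365, 0.1328]), array([0.1271, 0.1369, 0.1326])]
  blocks 307 [array([0.1193, 0.1438, 0.1331]), array([0.1214, 0.1446, 0.1344])]
top plate front edge y 0.15610362362874614 expect 0.1953
  marks 1 [array([0.1254, 0.1254, 0.1254])]
  blocks 142 [array([0.1192, 0.1307, 0.1247]), array([0.1189, 0.141 , 0.1298])]
```

Marks are now within 1 mm of the blocks. Retreat straight up and take a last look.

>>> arm_command(targets=[[[0,0,-0.01,0,0,0],[0,0,-0.02,0,0,0],[0,0,-0.03,0,0,0],[0,0,-0.03,0,0,0],[0,0,-0.03,0,0,0],[-0.03,0,-0.02,0,0,0],[-0.04,0,0,0,0,0],[-0.04,0,0,0,0,0],[0,0,0,0,0,0]]])

```text
clock: 23.7
position: [0.3897, 0.1694, 0.2045]
ee_rot: [-3.133, -0.21, -0.001]
force: [0.4, 0.2, 0.7]
width: 0.327
gripper_force: 0.0
```

```bash
python3 st.py
python3 - <<'E'
from wr import *
Xl=DR.apply([1,0,0]);Yl=DR.apply([0,-1,0]); O=np.array([.5697,.1152,0])
d=arm.get_image("side"); h=hsv(d).astype(int); m=((h[...,0]<4)|(h[...,0]>172))&(h[...,1]>140)&(h[...,2]>60); P=pts(d,m)
P=P[(P[:,2]<.08)&(P[:,2]>.045)]; L=np.c_[(P-O)@Xl,(P-O)@Yl,P[:,2]]; L=L[(abs(L[:,1]-.13)<.03)&(abs(L[:,0])<.12)]
print("handle x",L[:,0].min(),L[:,0].max(),"y fit",np.polyfit(L[:,0],L[:,1],1),"z fit",np.polyfit(L[:,0],L[:,2],1))
cv2.imwrite("pics/s6.png",d["pixels"][:,:,::-1])
E
```

```text
23.7 moved 0.1287538655438031 [0.3699 0.1761 0.7408]
side plate front edge y 0.19760285174129522 expect 0.1968
  marks 52 [array([0.1296, 0.1362, 0.133 ]), array([0.128 , 0.1497, 0.1334])]
  blocks 305 [array([0.1193, 0.1435, 0.133 ]), array([0.1224, 0.1448, 0.1345])]
top plate front edge y 0.19426275260227996 expect 0.1953
  marks 14 [array([0.121 , 0.1321, 0.1286])]
  blocks 143 [array([0.1195, 0.1303, 0.1248]), array([0.1196, 0.1402, 0.1298])]
handle x -0.09532578345487264 0.05103399470098396 y fit [-0.0081  0.1344] z fit [-0.0014  0.0627]
```

View pics/s6.png

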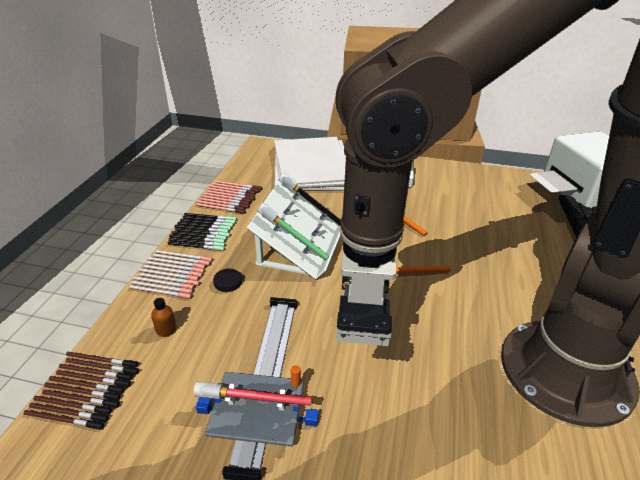

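The picture shows the coral brush in both V-supports, with its cap far (208,390) and the carriage between the blue blocks (203,405) and (312,417). Green, black, the compact (228,280) and the bottle (163,318) have not moved. Handing in.

```bash
python3 -c "
from cell import arm
print(arm.sign_off())"
```

```text
the job is handed in; nothing more can be done
None
```

The coral brush lies in both V-supports with its cap on the far side, the carriage is in the photo station (its marks line up with the blue blocks to about 1 mm), and the job was handed in at about 24 s; `sign_off` returned no verdict.

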